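# Tap the wedge tight in a bench clamp

## Robot

A 6-joint arm with a two-finger parallel gripper is mounted at the origin on the work surface. World frame = base frame: x ahead of the robot, y to its left, z up, the work surface at z = 0. Lengths are in m, angles in rad, forces in N, time in s.
With the tool pointing down it reaches from about 0.25 to 0.725 m from the base axis. Payload 4 kg.
Tool frame: the origin (TCP) lies between the finger pads; the fingertips stand 11 mm ahead of it and the grasp point (between the pads) lies 8 mm behind it (bot.tip_extent is the distance from the TCP to the fingertips, in m); z points along the fingers, y is the line along which they close (so a half turn about z gives the same grasp; the last joint's range is limited). The gripper opens to 85 mm and grips with 20 to 120 N. Pads are 22 mm wide; open, the fingers measure 114 mm over their backs; the gripper's body (76 mm by 85 mm) begins 54 mm behind the grasp point. The pads swing forward as they close: fully open they stand 13 mm farther back than shut.
Start: joints at [-1.293, 0.241, 0.005, 1.335, 0, 1.571], TCP at [0.137, -0.481, 0.203] pointing down, gripper open.
Joint ranges: [-2.72, 2.72], [-1.05, 1.87], [-1.09, 1.28], [-1.99, 2.15], [-1.42, 1.44], [-3.14, 3.14]. Speed limits (rad/s): [2.79, 2.79, 3.14, 3.14, 3.14, 3.14].

## Interface

Orientations are given as a unit quaternion [x, y, z, w].
In Python, from workcell import bot gives the robot as it stands. The module is installed in compiled form; this text tells all that it offers.
- The arm moves only by the tool drive_tool, never from a script. Its argument "rows" is a list of rows, each an object of numbers: "dx", "dy", "dz": the shift along the tool's x, y, z in units of 50 mm (1.0 is 50 mm); "wx", "wy", "wz": the turn, a rotation vector about the tool's x, y, z in units of 5 degrees (1.0 is 5 degrees); "hand": the finger opening in mm, from 0 to 85.4. A call has 1 to 20 rows; each row is the pose to reach, as a shift and turn from the pose commanded when the call began, along the tool's axes at that moment; what a row does not reach only later rows make up. A row lasts 1/10 s, in which the tool goes at most 50 mm and 8.59 degrees, less where a joint would pass 70% of its speed; a pose out of reach is approached as far as the arm can. A call with a gripper value outside its range is refused whole. The fingers move at their own pace and stop on an object; the grip force is fixed at half the most. Time passes only in rows, so rows that repeat a pose let the fingers close. It gives the time, the measured TCP pose, the force, the opening and the grip force at its end, in the units of the state.
- bot.get_obs(): the state, without advancing time (a new reading comes with each control period).
- bot.camera(name): name is "scene" or "top" or "wrist"; returns the picture (420x560x3 uint8, red, green, blue); there is no depth.
- bot.get_calibration(name): a dict with "vfov" (degrees; the focal length in pixels is half the picture's height over the tangent of half this angle, whatever the lens; pixels are square), "cx", "cy" (the principal point, pixels), "k1" (the pictures are not rectified: a ray, as slopes to the right and down, at radius r is drawn at 1 + k1 r^2 times it, then the intrinsics apply), "origin" and "rotation" of the camera in the world; the wrist camera has in their place "mount" (4x4, takes a point from camera to tool coordinates, whose origin is the TCP and whose axes are the flange's). Camera axes: x right, y up, looking along -z (the intrinsics and any distortion apply to the point x, -y, -z); pixel columns grow to the right and rows downward; lengths in m; the calibration is good to about 2 mm. A picture is of the moment at which its call begins: read the wrist's pose just before it. get_calibration takes no time and is no camera call.
- bot.job_done(): hands the job in; it is judged then, once.
Trained networks look in the newest picture that a camera, given by its name, has taken for a name from the list of things; names that differ only in an ending like _2 or _b are one class to them, and where a whole thing is asked for, a point or a joint stands for the part that bears it (a point fixed in the world has none). Each returns a list of dicts, best first, with "score" (0 to 1); they miss things now and then, are a little off and sometimes report something else, mostly with a low value. They report only what shows in the picture. A call takes as long as a camera call. They do not tell look-alikes from the thing itself.
- bot.look_for(camera, thing): "extent" ([centre column, centre row, width, height] in pixels, round what is visible of it).
- bot.outline_of(camera, thing): "region" (420x560 bool, what is visible of it) and "extent" ([centre column, centre row, width, height] in pixels, round what is visible of it).
The state is a dict: "clock": time; "joint_pos": joint angles; "joint_vel": joint speeds; "tau": joint torques, N m; "eef_pos": TCP position; "tool_rot": TCP orientation; "ft_force": force on the tool from outside, world axes, zero at the start; "ft_torque": the same for the moment, N m; "grip_width": finger opening in m; "grasp_force": force on a finger pad.
Only numpy, scipy, OpenCV 4.12 (cv2) and the standard library are available. Lean on these libraries where they do the work, as an engineer would, in place of code of your own. Each camera call takes 0.05 s, during which the arm holds its last target. There are 200 camera calls.

## Task

Pick the mallet up from its rubber mat and tap the wooden wedge in with it, striking the brass end sideways in several short, slow, light blows and drawing the mallet clear between blows, until the wedge stops advancing and the steel forming block is held tight. Never hit or press the wedge hard, do not strike the block, and keep your gripper off the wedge and block. Then lay the mallet back on its mat, lying flat as it was, and leave the jar, dish and screwdriver alone.

Things in the scene. Friction and masses are not known exactly. Their poses are not given: they have to be found in the camera images.
- mallet: Small mallet, 0.3 kg, mostly head, lying flat: dark steel head with two orange plastic faces, pale handle. Origin: centre of the head's underside as it lies; z up. Head spans x -18 to 18, y -35 to 35, z 0 to 36 mm; the striking faces are the orange ends at y = -35 and y = 35. The handle runs along -x to x = -141 mm, 18 mm wide (y), 22 mm high (z 7 to 29).
- mallet_grip (a point): Where to hold the mallet: on the handle's centre line, 50 mm behind the head's middle (x = -50, z = 18 mm in the mallet frame); fingers close along the mallet's y. It can be held elsewhere too. A held handle can turn a little between the fingers under a hard blow: grip it firmly.
- mat: Black rubber mat, fixed, 170 mm (x) by 130 mm (y), 4 mm thick, under the mallet. Origin: centre of its underside.
- wedge: Pale wooden wedge, 125 mm long, 32 mm high, 31 mm thick at the struck end (brass cap 31 mm wide, 34 mm high, 12 mm long), 10 mm at the thin end. Origin: middle of the flat struck end face, 41 mm above the bench. +y points out of that face: it is struck towards its own -y. Axes parallel to the clamp's. Guided by the clamp's cheek: for each 6 mm in -y it comes 1 mm in +x, against the block.
- wedge_thin (a point): Middle of the wedge's thin end. The wedge slides against 4 N of friction, 3 N more while it pushes the block, until block and fence stop it; it stays where left. It starts 20 to 52 mm (along y) short of tight; how far is unknown. It is tight once a 12 to 20 N push no longer moves it; over 50 N harms it: a stopped wedge met at 30 mm/s with a prompt stop feels up to 40 N, at 100 mm/s over 70 N.
- clamp: Wedge clamp fixed to the bench: wooden base board, x -85 to 75, y -60 to 50 mm, 22 mm high, with a dark slanted cheek on the -x side (46 mm high), a low end lip at -y and an adjustable steel fence (62 mm high) on the +x side. The wedge goes between cheek and block, its brass end beyond the board on the +y side, still 20 mm or more beyond it when tight. Origin: on the bench under the board.
- block: Dark steel forming block, 50 mm cube with round hollows in its top, 0.45 kg or so, loose on the board between wedge and fence, with a few mm of play. Origin: centre of its underside.
- jar: Closed jar, 48 mm across, 60 mm high, standing beyond the clamp's -y side. Origin: centre of its underside.
- dish: White bowl, 80 mm across, 28 mm high, standing beyond the fence. Origin: centre of its underside.
- screwdriver: Screwdriver 150 mm long lying on the far part of the bench. Origin: underside, near its middle.
Not all that is in view belongs to the job. Of the things that look like the mat, take the one that is farthest to the robot's right at the start.

How it is judged:
By the outcome, as a careful person would: the job done as asked, in the order asked, and still so for the second after the job is handed in, with the robot touching nothing.
It also fails if it takes over 58 s, if anything falls off the work surface, if the arm or the gripper's body presses on something with over 40 N, if the wrist force passes 120 N, or if a joint passes its speed limit or range.

## Working session

There is one attempt and no reset: what is moved stays moved. The work goes in short steps, Python scripts to look and compute and a tool call to move; the robot and the scene stay as the last step left them, time stands still between calls to the robot, and variables do not carry over. Pictures are saved under pics/ and viewed, at most 10 in all, crops included, and the job is handed in when it is done.

Besides the shell and the picture viewer there is one more tool, called after "Call:" by a JSON object that holds its "api" and its "payload", one argument or row to a line. drive_tool: Moves the arm, as the interface text tells. Its arguments: {"type":"object","properties":{"rows":{"type":"array","items":{"type":"object","properties":{"dx":{"type":"number"},"dy":{"type":"number"},"dz":{"type":"number"},"wx":{"type":"number"},"wy":{"type":"number"},"wz":{"type":"number"},"hand":{"type":"number"}}}}},"required":["rows"]}

```bash
mkdir -p pics
cat > h.py <<'E'
import numpy as np, cv2
from workcell import bot
from scipy.spatial.transform import Rotation as R
def cam(name):
    c=bot.get_calibration(name); f=210/np.tan(np.radians(c['vfov'])/2)
    if 'mount' in c:
        o=bot.get_obs(); T=np.eye(4); T[:3,:3]=R.from_quat(o['tool_rot']).as_matrix(); T[:3,3]=o['eef_pos']
        M=T@np.array(c['mount']); return c,f,M[:3,3],M[:3,:3]
    return c,f,np.array(c['origin']),np.array(c['rotation'])
def ray(C,px):
    c,f,o,Rm=C; d=np.array([(px[0]-c['cx'])/f,(px[1]-c['cy'])/f]); u=d.copy()
    for _ in range(20): u=d/(1+c['k1']*(u@u))
    return Rm@np.array([u[0],-u[1],-1])
def at_z(C,px,z):
    d=ray(C,px); o=C[2]; return o+d*(z-o[2])/d[2]
def proj(C,p):
    c,f,o,Rm=C; q=Rm.T@(np.array(p)-o); u=np.array([q[0],-q[1]])/-q[2]; u=u*(1+c['k1']*(u@u))
    return u*f+[c['cx'],c['cy']]
def save(name,im): cv2.imwrite('pics/'+name,cv2.cvtColor(im,cv2.COLOR_RGB2BGR))
E
python3 - <<'E'
from h import *
a=bot.camera('scene');b=bot.camera('top');save('scene.png',a);save('top.png',b)
for n in ['scene','top']:
    C=cam(n);print(n,C[2],C[0])
    for t in ['mallet','mat','wedge','clamp','block','jar','dish','screwdriver']:
        for r in bot.look_for(n,t)[:4]: print(t,round(r['score'],2),np.round(r['extent']),np.round(at_z(C,r['extent'][:2],0.02),3))
print(bot.get_obs())
E
```

```text
scene [ 0.93630536 -0.16781432  0.87382639] {'vfov': 52.91195630367451, 'cx': 287.0901440720814, 'cy': 217.93828976688803, 'k1': -0.1121381674845726, 'origin': array([ 0.93630536, -0.16781432,  0.87382639]), 'rotation': array([0.2680835 , 0.12203189, 0.40895415, 0.86371058])}Traceback (most recent call last):
  File "<stdin>", line 6, in <module>
  File "h.py", line 15, in at_z
    d=ray(C,px); o=C[2]; return o+d*(z-o[2])/d[2]
  File "h.py", line 13, in ray
    return Rm@np.array([u[0],-u[1],-1])
           ~~^~~~~~~~~~~~~~~~~~~~~~~~~~
ValueError: matmul: Input operand 1 has a mismatch in its core dimension 0, with gufunc signature (n?,k),(k,m?)->(n?,m?) (size 3 is different from 4)
```

View pics/top.png

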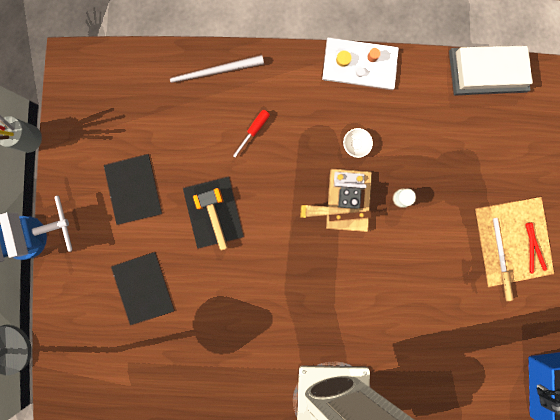

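View pics/scene.png

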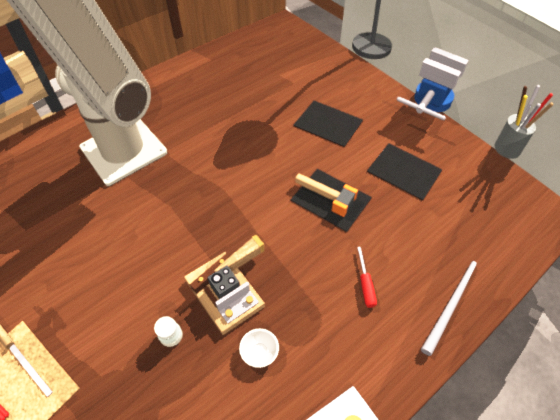

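The top view shows the mallet on a black mat at (213,212), with look-alike mats at (133,188) and (143,287). The clamp is at (350,200), with its brass wedge end pointing left at (305,211). I'll fix the quaternion calibration next.

```bash
sed -i "s/np.array(c\['rotation'\])$/R.from_quat(c['rotation']).as_matrix()/" h.py
python3 - <<'E'
from h import *
for n in ['scene','top']:
    bot.camera(n)
    C=cam(n);print(n,C[2])
    for t in ['mallet','mat','wedge','clamp','block','jar','dish','screwdriver']:
        for r in bot.look_for(n,t)[:4]: print(t,round(r['score'],2),np.round(r['extent']),np.round(at_z(C,r['extent'][:2],0.02),3))
C=cam('top')
print(proj(C,[0,0,0]),proj(C,[.137,-.481,.2]),proj(C,[.4,0,0]),proj(C,[.4,-.2,0]))
for p in [(133,188),(143,287),(213,212)]: print(at_z(C,p,0.004))
print({k:np.round(v,3) for k,v in bot.get_obs().items()})
im=bot.camera('top')
c=cv2.resize(im[140:260,170:420],None,fx=3.2,fy=3.2,interpolation=cv2.INTER_CUBIC);save('crop.png',c)
E
```

```text
scene [ 0.93630536 -0.16781432  0.87382639]
mallet 0.67 [326. 196.  63.  45.] [0.502 0.328 0.02 ]
mat 0.92 [328. 126.  69.  44.] [0.318 0.505 0.02 ]
mat 0.74 [329. 202.  81.  62.] [0.52  0.321 0.02 ]
wedge 0.76 [244. 253.  43.  35.] [0.504 0.067 0.02 ]
clamp 0.95 [225. 284.  75. 101.] [ 0.543 -0.012  0.02 ]
block 0.89 [224. 284.  30.  27.] [ 0.54  -0.012  0.02 ]
block 0.46 [240. 253.  49.  36.] [0.499 0.059 0.02 ]
jar 0.87 [168. 330.  31.  31.] [ 0.553 -0.168  0.02 ]
jar 0.32 [367. 277.  17.  57.] [0.729 0.246 0.02 ]
dish 0.64 [260. 348.  42.  34.] [ 0.705 -0.041  0.02 ]
dish 0.51 [170. 331.  32.  29.] [ 0.557 -0.165  0.02 ]
screwdriver 0.79 [367. 277.  12.  57.] [0.73  0.245 0.02 ]
top [0.47895751 0.16396696 1.1718552 ]
mallet 0.86 [211. 218.  33.  60.] [0.488 0.343 0.02 ]
mallet 0.26 [325. 212.  44.  11.] [0.512 0.039 0.02 ]
mat 0.92 [145. 288.  58.  69.] [0.295 0.517 0.02 ]
mat 0.65 [133. 188.  57.  73.] [0.564 0.559 0.02 ]
mat 0.61 [212. 211.  62.  72.] [0.508 0.342 0.02 ]
wedge 0.55 [324. 211.  48.   9.] [0.516 0.043 0.02 ]
clamp 0.87 [338. 198.  72.  60.] [0.55  0.007 0.02 ]
bl
[... 260 characters left out ...]
721 374.94186576] [337.75498233 254.30266364] [410.40438021 256.09210533]
[0.56419798 0.56447557 0.004     ]
[0.29475429 0.52744921 0.004     ]
[0.50484642 0.34139687 0.004     ]
{'clock': np.float64(1.05), 'joint_pos': array([-1.293,  0.241,  0.005,  1.335, -0.   ,  1.571]), 'joint_vel': array([-0.001, -0.001, -0.   , -0.001,  0.001,  0.   ]), 'tau': array([ 0.0000e+00, -3.7221e+01,  2.5270e+01,  1.0000e-03,  0.0000e+00,
       -0.0000e+00]), 'eef_pos': array([ 0.137, -0.481,  0.203]), 'tool_rot': array([ 0.99 ,  0.138, -0.   ,  0.   ]), 'ft_force': array([-0.924,  0.636,  0.443]), 'ft_torque': array([ 0.005, -0.019,  0.018]), 'grasp_force': np.float64(0.0), 'grip_width': np.float64(0.085)}
```

View pics/crop.png

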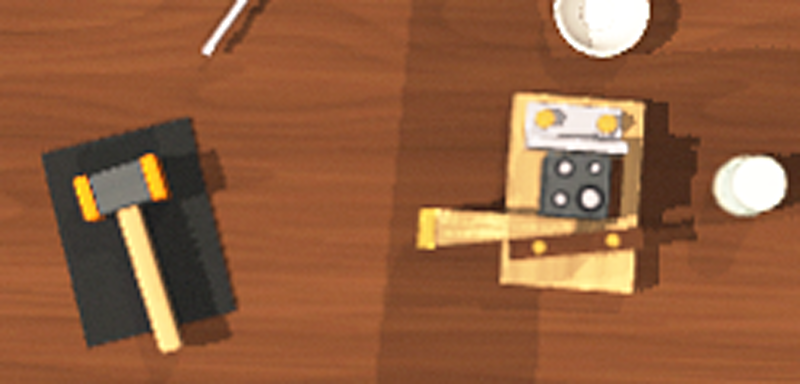

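Candidates for the mallet: only the one at (208,198)–(222,249); the pale wedge at (325,212) is a look-alike for the network. Candidates for the mat: (133,188) y=0.56, (143,287) y=0.53 and (213,212) y=0.34. The last is farthest right and lies under the mallet, so I take it; the crop confirms it.

```bash
cat >> h.py <<'E'
def rows_to(pos,yaw,tilt=None):
    """tool-down pose whose closing axis (tool y) lies at world angle yaw; prints dx,dy,dz,wx,wy,wz units"""
    o=bot.get_obs(); R0=R.from_quat(o['tool_rot']); d=R0.inv().apply(np.array(pos)-o['eef_pos'])/0.05
    best=None
    for k in (0,np.pi):
        a=yaw+k; y=np.array([np.cos(a),np.sin(a),0]); z=np.array([0,0,-1.]); x=np.cross(y,z)
        w=(R0.inv()*R.from_matrix(np.c_[x,y,z])).as_rotvec()
        if best is None or np.linalg.norm(w)<np.linalg.norm(best): best=w
    return np.round(d,3),np.round(np.degrees(best)/5,3)
E
python3 - <<'E'
from h import *
C=cam('top')
f=lambda u,v:(170+u/3.2,140+v/3.2)
hd=at_z(C,f(122,187),.04);e=at_z(C,f(168,350),.033);b=at_z(C,f(418,228),.041+.017)
print('head',hd,'end',e,'len',np.linalg.norm((hd-e)[:2]),'yaw',np.degrees(np.arctan2(*(hd-e)[[1,0]])))
for l,r in [((82,198),(158,178))]:
    L=at_z(C,f(*l),.04);Rr=at_z(C,f(*r),.04);print('headlen',np.linalg.norm(L-Rr),L,Rr)
print('brass',b)
p=[at_z(C,f(*q),.022) for q in [(513,94),(645,102),(634,293),(500,284)]]
print('board',np.round(p,3),[round(np.linalg.norm(p[i]-p[(i+1)%4]),3) for i in range(4)])
c=bot.get_calibration('wrist');print(c)
yaw=np.arctan2(*(hd-e)[[1,0]])
print(R.from_quat(bot.get_obs()['tool_rot']).as_matrix().round(3))
print('wedge hover',rows_to([.44,.08,.25],np.pi/2))
print('mallet hover',rows_to([.46,.33,.22],yaw+np.pi/2))
E
```

```text
head [0.53932641 0.34999737 0.04      ] end [0.40641643 0.30872632 0.033     ] len 0.13917026275183744 yaw 17.250549816692804
headlen 0.06481763627487168 [0.52935293 0.38276328 0.04      ] [0.54755522 0.32055393 0.04      ]
brass [0.51214346 0.10704105 0.058     ]
board [[ 0.628  0.029  0.022]
 [ 0.624 -0.082  0.022]
 [ 0.464 -0.077  0.022]
 [ 0.469  0.036  0.022]] [np.float64(0.111), np.float64(0.16), np.float64(0.112), np.float64(0.159)]
{'vfov': 58.31744768002263, 'cx': 273.90549074989434, 'cy': 212.5400740748436, 'k1': 0.02962762648673858, 'mount': array([[-1.65081030e-04,  9.55427411e-01,  2.95226073e-01,
         7.54559615e-02],
       [ 9.99999824e-01,  3.25859075e-04, -4.95395577e-04,
         1.11444483e-03],
       [-5.69516609e-04,  2.95225939e-01, -9.55427297e-01,
        -1.70853474e-01],
       [ 0.00000000e+00,  0.00000000e+00,  0.00000000e+00,
         1.00000000e+00]])}
[[ 0.962  0.274  0.   ]
 [ 0.274 -0.962 -0.   ]
 [ 0.     0.    -1.   ]]
wedge hover (array([ 8.901, -9.126, -0.95 ]), array([ 1.000e-03, -0.000e+00,  3.183e+00]))
mallet hover (array([ 10.657, -13.824,  -0.35 ]), array([ 0.001, -0.   , -0.267]))
```

Call:
{"api": "drive_tool", "payload": {
  "rows": [
    {"dx":10.8,"dy":-11.5,"dz":-0.3,"wz":-0.27,"hand":85},
    {"dx":10.8,"dy":-11.5,"dz":-0.3,"wz":-0.27,"hand":85},
    {"dx":10.8,"dy":-11.5,"dz":-0.3,"wz":-0.27,"hand":85},
    {"dx":10.8,"dy":-11.5,"dz":-0.3,"wz":-0.27,"hand":85},
    {"dx":10.8,"dy":-11.5,"dz":-0.3,"wz":-0.27,"hand":85},
    {"dx":10.8,"dy":-11.5,"dz":-0.3,"wz":-0.27,"hand":85},
    {"dx":10.8,"dy":-11.5,"dz":-0.3,"wz":-0.27,"hand":85},
    {"dx":10.8,"dy":-11.5,"dz":-0.3,"wz":-0.27,"hand":85},
    {"dx":10.8,"dy":-11.5,"dz":-0.3,"wz":-0.27,"hand":85},
    {"dx":10.8,"dy":-11.5,"dz":-0.3,"wz":-0.27,"hand":85},
    {"dx":10.8,"dy":-11.5,"dz":-0.3,"wz":-0.27,"hand":85},
    {"dx":10.8,"dy":-11.5,"dz":-0.3,"wz":-0.27,"hand":85},
    {"dx":10.8,"dy":-11.5,"dz":-0.3,"wz":-0.27,"hand":85},
    {"dx":10.8,"dy":-11.5,"dz":-0.3,"wz":-0.27,"hand":85},
    {"dx":10.8,"dy":-11.5,"dz":-0.3,"wz":-0.27,"hand":85},
    {"dx":10.8,"dy":-11.5,"dz":-0.3,"wz":-0.27,"hand":85},
    {"dx":10.8,"dy":-11.5,"dz":-0.3,"wz":-0.27,"hand":85},
    {"dx":10.8,"dy":-11.5,"dz":-0.3,"wz":-0.27,"hand":85},
    {"dx":10.8,"dy":-11.5,"dz":-0.3,"wz":-0.27,"hand":85},
    {"dx":10.8,"dy":-11.5,"dz":-0.3,"wz":-0.27,"hand":85}
  ]
}}

```text
invalid input at $.rows[0]: expected keys dx, dy, dz, wx, wy, wz, hand
```

Run:
```python
from h import *
C=cam('wrist');im=bot.camera('wrist')
o=bot.get_obs();print(o['clock'],o['eef_pos'],o['joint_vel'].max())
np.save('w1.npy',np.array([0]));import pickle;pickle.dump(C,open('C1.pkl','wb'))
y=np.radians(17.25);hx=np.array([np.cos(y),np.sin(y),0]);h=np.array([.539,.350,.004])
v=im.copy()
def mark(p,c):
    q=proj(C,p).astype(int);cv2.circle(v,tuple(int(t) for t in q),3,c,1)
mark(h+[0,0,.036],(255,0,0));mark(h-.141*hx+[0,0,.029],(255,0,0));mark([.512,.107,.058],(0,255,0))
for p in [(.628,.029,.022),(.469,.036,.022)]:mark(p,(0,255,255))
save('w1.png',im);save('w1m.png',cv2.resize(v,(784,588)))
```

```text
1.15 [ 0.13710839 -0.48084112  0.20250869] 0.0008145860873715694
```

View pics/w1m.png

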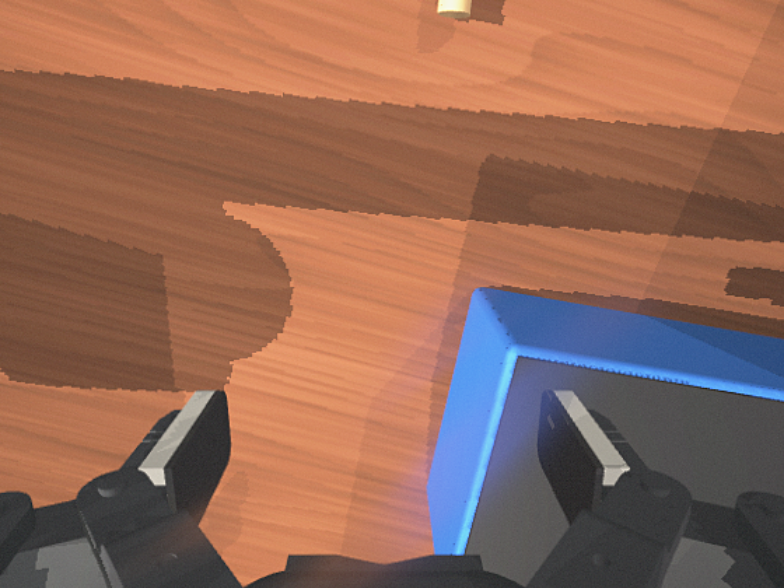

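The picture is still from the start pose because every key is required in each row. It shows a blue box under the gripper at the lower right.

Call:
{"api": "drive_tool", "payload": {
  "rows": [
    {"dx":0,"dy":0,"dz":-1,"wx":0,"wy":0,"wz":0,"hand":85},
    {"dx":10.8,"dy":-11.5,"dz":-1,"wx":0,"wy":0,"wz":-0.27,"hand":85},
    {"dx":10.8,"dy":-11.5,"dz":-1,"wx":0,"wy":0,"wz":-0.27,"hand":85},
    {"dx":10.8,"dy":-11.5,"dz":-1,"wx":0,"wy":0,"wz":-0.27,"hand":85},
    {"dx":10.8,"dy":-11.5,"dz":-1,"wx":0,"wy":0,"wz":-0.27,"hand":85},
    {"dx":10.8,"dy":-11.5,"dz":-1,"wx":0,"wy":0,"wz":-0.27,"hand":85},
    {"dx":10.8,"dy":-11.5,"dz":-1,"wx":0,"wy":0,"wz":-0.27,"hand":85},
    {"dx":10.8,"dy":-11.5,"dz":-1,"wx":0,"wy":0,"wz":-0.27,"hand":85},
    {"dx":10.8,"dy":-11.5,"dz":-1,"wx":0,"wy":0,"wz":-0.27,"hand":85},
    {"dx":10.8,"dy":-11.5,"dz":-1,"wx":0,"wy":0,"wz":-0.27,"hand":85},
    {"dx":10.8,"dy":-11.5,"dz":-1,"wx":0,"wy":0,"wz":-0.27,"hand":85},
    {"dx":10.8,"dy":-11.5,"dz":-1,"wx":0,"wy":0,"wz":-0.27,"hand":85},
    {"dx":10.8,"dy":-11.5,"dz":-1,"wx":0,"wy":0,"wz":-0.27,"hand":85},
    {"dx":10.8,"dy":-11.5,"dz":-1,"wx":0,"wy":0,"wz":-0.27,"hand":85},
    {"dx":10.8,"dy":-11.5,"dz":-1,"wx":0,"wy":0,"wz":-0.27,"hand":85},
    {"dx":10.8,"dy":-11.5,"dz":-1,"wx":0,"wy":0,"wz":-0.27,"hand":85},
    {"dx":10.8,"dy":-11.5,"dz":-1,"wx":0,"wy":0,"wz":-0.27,"hand":85},
    {"dx":10.8,"dy":-11.5,"dz":-1,"wx":0,"wy":0,"wz":-0.27,"hand":85},
    {"dx":10.8,"dy":-11.5,"dz":-1,"wx":0,"wy":0,"wz":-0.27,"hand":85},
    {"dx":10.8,"dy":-11.5,"dz":-1,"wx":0,"wy":0,"wz":-0.27,"hand":85}
  ]
}}

```text
clock: 3.15
eef_pos: [0.5081, 0.1917, 0.2526]
tool_rot: [0.985, 0.173, -0.003, -0.012]
ft_force: [0.6, 0.4, 0.6]
grip_width: 0.0852
grasp_force: 0.0
```

```bash
cat > look.py <<'E'
from h import *
import pickle,sys
C=cam('wrist');im=bot.camera('wrist')
o=bot.get_obs();print(o['clock'],o['eef_pos'],abs(o['joint_vel']).max())
pickle.dump(C,open('C1.pkl','wb'))
y=np.radians(17.25);hx=np.array([np.cos(y),np.sin(y),0]);h=np.array([.539,.350,.004])
v=im.copy()
def mark(p,c):
    q=proj(C,p);print(p,q.round());cv2.circle(v,tuple(int(t) for t in q),3,c,1)
mark(h+[0,0,.036],(255,0,0));mark(h-.141*hx+[0,0,.029],(255,0,0));mark([.512,.107,.058],(0,255,0))
for p in [(.628,.029,.022),(.469,.036,.022)]:mark(p,(0,255,255))
save(sys.argv[1]+'.png',im);save(sys.argv[1]+'m.png',cv2.resize(v,(784,588)))
E
python3 look.py w2
```

```text
3.2 [0.50806025 0.19156911 0.25284648] 0.009595469095296074
[0.539 0.35  0.04 ] [135.  87.]
[0.40434219 0.30818764 0.033     ] [146. 222.]
[0.512, 0.107, 0.058] [358. 201.]
(0.628, 0.029, 0.022) [470. 113.]
(0.469, 0.036, 0.022) [395. 248.]
```

View pics/w2m.png

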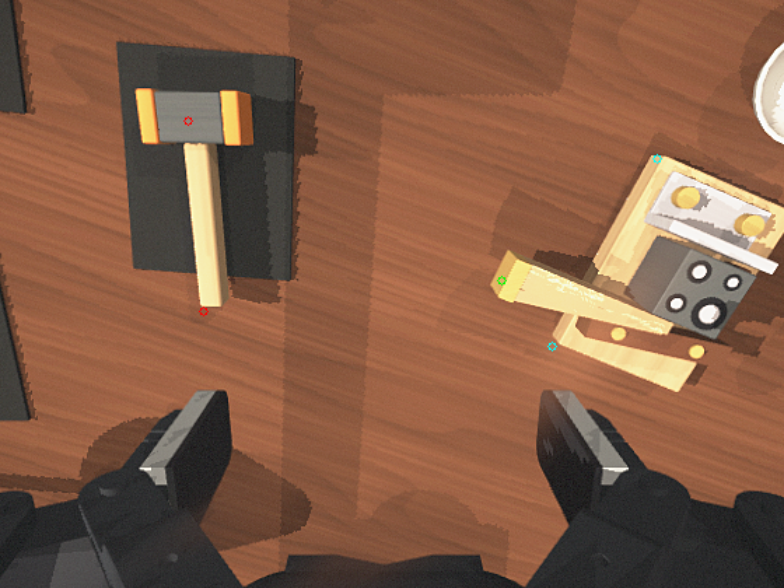

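The wrist view shows the mallet head top at (135,84) in raw pixels and the handle end at (151,218). The brass end is near (360,198). All agree with the top-camera marks to a few mm.

Run:
```python
from h import *
import pickle
C=pickle.load(open('C1.pkl','rb'));p=lambda u,v,z:at_z(C,(u/1.4,v/1.4),z)
hl=(p(138,90,.04)+p(156,144,.04))/2
cor=[p(138,90,.04),p(139,143,.04),p(239,143,.04),p(237,92,.04)]
h=np.mean(cor,0);e=p(210,305,.033)
print(np.round(cor,4),'head',h,'end',e,np.linalg.norm((h-e)[:2]),np.degrees(np.arctan2(*(h-e)[[1,0]])))
a=p(188,144,.033);b=p(214,144,.033);print('handle root',a,b,'yaw',np.degrees(np.arctan2(*((a+b)/2-e)[[1,0]])))
print('brass top pts',p(511,250,.058),p(500,300,.058))
im=cv2.imread('pics/w2.png');cv2.imwrite('pics/w2c.png',cv2.resize(im[160:290,330:530],None,fx=4,fy=4,interpolation=cv2.INTER_CUBIC))
print(bot.get_obs()['clock'])
y=np.radians(17.25);hx=np.array([np.cos(y),np.sin(y),0])
for g in (.045,.050):
  t=np.array([.539,.350,0])-g*hx;t[2]=.02;print(t,rows_to(t,y+np.pi/2),bot.get_obs()['joint_pos'])
```

```text
[[0.5469 0.3871 0.04  ]
 [0.5131 0.3796 0.04  ]
 [0.5374 0.3138 0.04  ]
 [0.569  0.3236 0.04  ]] head [0.54160525 0.35104054 0.04      ] end [0.41099549 0.30529591 0.033     ] 0.13838887024917287 19.30224483909112
handle root [0.5233295  0.34968981 0.033     ] [0.52974811 0.33226225 0.033     ] yaw 17.160843150897872
brass top pts [0.53518983 0.11002338 0.058     ] [0.49881686 0.10244016 0.058     ]
3.2
[0.4960241  0.33665563 0.02      ] (array([ 0.763, -2.698,  4.723]), array([-0.276,  0.015,  0.524])) [0.34581932 0.31422983 0.23399574 1.49133562 0.02411272 3.14060609]
[0.491249   0.33517292 0.02      ] (array([ 0.663, -2.702,  4.723]), array([-0.276,  0.015,  0.524])) [0.34581932 0.31422983 0.23399574 1.49133562 0.02411272 3.14060609]
```

View pics/w2c.png

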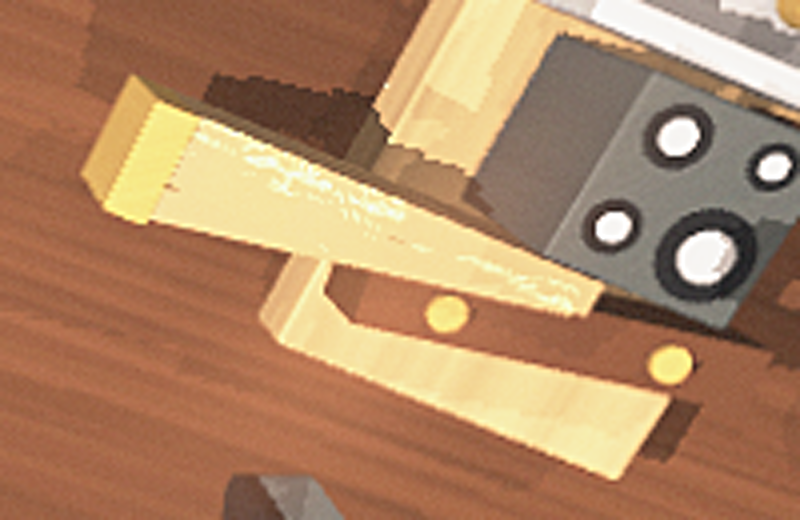

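Joint 6 sits at its 3.14 limit, so I'll use the half-turned grasp. In the crop the struck brass face's top edge runs (158,98)–(105,210), and the block leaves a gap to the fence.

Run:
```python
from h import *
import pickle
C=pickle.load(open('C1.pkl','rb'));p=lambda u,v,z:at_z(C,(330+u/4,160+v/4),z)
a,b=p(158,98,.058),p(105,210,.058);print('face top',a,b,(a+b)/2,np.linalg.norm(a-b),np.degrees(np.arctan2(*(a-b)[[1,0]])))
a,b=p(135,75,.024),p(82,175,.024);print('face bot',a,b,(a+b)/2,np.linalg.norm(a-b))
th=p(592,300,.057);print('thin',th)
print('block top corners',p(655,72,.072),p(548,255,.072),p(725,328,.072))
print('board',p(285,343,.022),p(615,480,.022))
o=bot.get_obs();R0=R.from_quat(o['tool_rot']);a=np.radians(18-90)
def tgt(a):
    y=np.array([np.cos(a),np.sin(a),0]);z=np.array([0,0,-1.]);return R.from_matrix(np.c_[np.cross(y,z),y,z])
for aa in (a,a+np.pi,a+np.pi/2,a-np.pi/2): print(np.degrees(aa),np.degrees((R0.inv()*tgt(aa)).as_rotvec())/5)
print(R0.inv().apply(np.array([.4953,.336,.12])-o['eef_pos'])/.05)
```

```text
face top [0.53125353 0.1034693  0.058     ] [0.50024164 0.10403687 0.058     ] [0.51574759 0.10375309 0.058     ] 0.031017078856728383 -1.0484881284716552
face bot [0.53029428 0.10165569 0.024     ] [0.49977941 0.10383231 0.024     ] [0.51503685 0.102744   0.024     ] 0.03059240010909216
thin [ 0.52051427 -0.02067026  0.057     ]
block top corners [0.57793305 0.00313426 0.072     ] [0.52965377 0.00418611 0.072     ] [ 0.52754151 -0.04406548  0.072     ]
board [0.47357682 0.03010273 0.022     ] [ 0.46791064 -0.07577415  0.022     ]
-72.0 [-0.27615523  0.01309897  0.37397762]
108.0 [-2.03633881e-02 -4.29305164e-01 -3.56234389e+01]
18.0 [ -0.22616941  -0.2056851  -17.62507574]
-162.0 [-0.20752752  0.22819531 18.37302054]
[ 0.74380826 -2.73851881  2.72319316]
```

Call:
{"api": "drive_tool", "payload": {
  "rows": [
    {"dx":0.74,"dy":-2.74,"dz":0,"wx":-0.23,"wy":-0.2,"wz":-17.6,"hand":85},
    {"dx":0.74,"dy":-2.74,"dz":1.5,"wx":-0.23,"wy":-0.2,"wz":-17.6,"hand":85},
    {"dx":0.74,"dy":-2.74,"dz":1.5,"wx":-0.23,"wy":-0.2,"wz":-17.6,"hand":85},
    {"dx":0.74,"dy":-2.74,"dz":1.5,"wx":-0.23,"wy":-0.2,"wz":-17.6,"hand":85},
    {"dx":0.74,"dy":-2.74,"dz":1.5,"wx":-0.23,"wy":-0.2,"wz":-17.6,"hand":85},
    {"dx":0.74,"dy":-2.74,"dz":1.5,"wx":-0.23,"wy":-0.2,"wz":-17.6,"hand":85},
    {"dx":0.74,"dy":-2.74,"dz":2.5,"wx":-0.23,"wy":-0.2,"wz":-17.6,"hand":85},
    {"dx":0.74,"dy":-2.74,"dz":2.5,"wx":-0.23,"wy":-0.2,"wz":-17.6,"hand":85},
    {"dx":0.74,"dy":-2.74,"dz":2.5,"wx":-0.02,"wy":-0.43,"wz":-35.6,"hand":85},
    {"dx":0.74,"dy":-2.74,"dz":2.7,"wx":-0.02,"wy":-0.43,"wz":-35.6,"hand":85},
    {"dx":0.74,"dy":-2.74,"dz":2.7,"wx":-0.02,"wy":-0.43,"wz":-35.6,"hand":85},
    {"dx":0.74,"dy":-2.74,"dz":2.7,"wx":-0.02,"wy":-0.43,"wz":-35.6,"hand":85},
    {"dx":0.74,"dy":-2.74,"dz":2.7,"wx":-0.02,"wy":-0.43,"wz":-35.6,"hand":85},
    {"dx":0.74,"dy":-2.74,"dz":2.7,"wx":-0.02,"wy":-0.43,"wz":-35.6,"hand":85},
    {"dx":0.74,"dy":-2.74,"dz":2.7,"wx":-0.02,"wy":-0.43,"wz":-35.6,"hand":85},
    {"dx":0.74,"dy":-2.74,"dz":2.7,"wx":-0.02,"wy":-0.43,"wz":-35.6,"hand":85},
    {"dx":0.74,"dy":-2.74,"dz":2.7,"wx":-0.02,"wy":-0.43,"wz":-35.6,"hand":85},
    {"dx":0.74,"dy":-2.74,"dz":2.7,"wx":-0.02,"wy":-0.43,"wz":-35.6,"hand":85},
    {"dx":0.74,"dy":-2.74,"dz":2.7,"wx":-0.02,"wy":-0.43,"wz":-35.6,"hand":85},
    {"dx":0.74,"dy":-2.74,"dz":2.7,"wx":-0.02,"wy":-0.43,"wz":-35.6,"hand":85}
  ]
}}

```text
clock: 5.2
eef_pos: [0.4956, 0.3357, 0.1219]
tool_rot: [-0.105, 0.994, 0.0, 0.0]
ft_force: [1.1, -0.1, 0.9]
grip_width: 0.0855
grasp_force: 0.0
```

Run:
```python
from h import *
o=bot.get_obs();print(o['clock'],o['eef_pos'],o['joint_pos'].round(3),abs(o['joint_vel']).max())
print(R.from_quat(o['tool_rot']).as_matrix().round(3))
print(rows_to([.4953,.336,.02],np.radians(108)))
```

```text
5.2 [0.49562421 0.33571331 0.12186425] [0.595 0.478 0.137 1.229 0.    0.385] 1.4821783414349294
[[-0.978 -0.209  0.001]
 [-0.209  0.978  0.   ]
 [-0.001  0.    -1.   ]]
(array([0.006, 0.006, 2.037]), array([ 0.004,  0.008, -1.185]))
```

Call:
{"api": "drive_tool", "payload": {
  "rows": [
    {"dx":0,"dy":0,"dz":0,"wx":0,"wy":0,"wz":-1.2,"hand":85},
    {"dx":0,"dy":0,"dz":0.5,"wx":0,"wy":0,"wz":-1.2,"hand":85},
    {"dx":0,"dy":0,"dz":1.0,"wx":0,"wy":0,"wz":-1.2,"hand":85},
    {"dx":0,"dy":0,"dz":1.5,"wx":0,"wy":0,"wz":-1.2,"hand":85},
    {"dx":0,"dy":0,"dz":1.8,"wx":0,"wy":0,"wz":-1.2,"hand":85},
    {"dx":0,"dy":0,"dz":2.03,"wx":0,"wy":0,"wz":-1.2,"hand":85},
    {"dx":0,"dy":0,"dz":2.03,"wx":0,"wy":0,"wz":-1.2,"hand":40},
    {"dx":0,"dy":0,"dz":2.03,"wx":0,"wy":0,"wz":-1.2,"hand":10},
    {"dx":0,"dy":0,"dz":2.03,"wx":0,"wy":0,"wz":-1.2,"hand":5},
    {"dx":0,"dy":0,"dz":2.03,"wx":0,"wy":0,"wz":-1.2,"hand":5},
    {"dx":0,"dy":0,"dz":2.03,"wx":0,"wy":0,"wz":-1.2,"hand":5},
    {"dx":0,"dy":0,"dz":2.03,"wx":0,"wy":0,"wz":-1.2,"hand":5},
    {"dx":0,"dy":0,"dz":2.03,"wx":0,"wy":0,"wz":-1.2,"hand":5}
  ]
}}

```text
clock: 6.5
eef_pos: [0.4957, 0.337, 0.0195]
tool_rot: [-0.155, 0.988, 0.0, 0.0]
ft_force: [0.5, -0.5, 0.0]
grip_width: 0.0052
grasp_force: 0.0
```

Run:
```python
from h import *
o=bot.get_obs();print(o['clock'],o['eef_pos'],o['joint_pos'].round(3),o['ft_force'])
Rm=R.from_quat(o['tool_rot']).as_matrix();print(Rm.round(3),np.degrees(np.arctan2(Rm[1,1],Rm[0,1])))
```

```text
6.5 [0.49572273 0.33696598 0.01953633] [ 0.597  0.567 -0.     1.003  0.     0.286] [ 0.4543713  -0.53729227  0.04031511]
[[-0.952 -0.306  0.   ]
 [-0.306  0.952  0.   ]
 [-0.     0.    -1.   ]] 107.80991823773533
```

The grip closed to 5 mm with no force, so it missed the handle. I'll take a look.

```bash
python3 look.py w3
python3 - <<'E'
from h import *
a=cv2.imread('pics/w3.png');im=bot.camera('scene');b=cv2.cvtColor(im[130:280,230:430],cv2.COLOR_RGB2BGR)
cv2.imwrite('pics/miss.png',np.hstack([cv2.resize(a,(400,300)),cv2.resize(b,(400,300),interpolation=cv2.INTER_CUBIC)]))
E
```

```text
6.55 [0.49565807 0.33689878 0.01942294] 0.0025445506391824106
[0.539 0.35  0.04 ] [275. 362.]
[0.40434219 0.30818764 0.033     ] [279.  38.]
[0.512, 0.107, 0.058] [-413.  151.]
(0.628, 0.029, 0.022) [-436.  324.]
(0.469, 0.036, 0.022) [-508.  -43.]
```

View pics/miss.png

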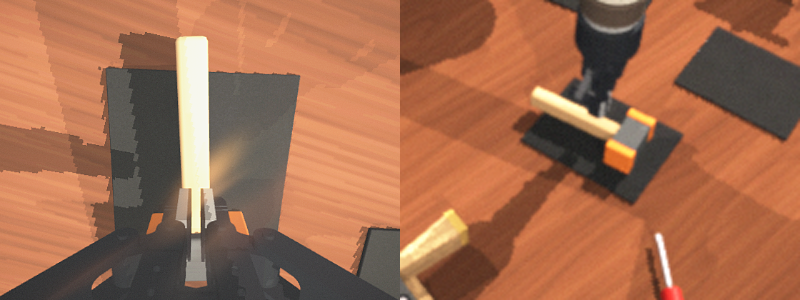

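Run:
```python
from h import *
a=cv2.imread('pics/w3.png');im=cv2.cvtColor(bot.camera('scene'),cv2.COLOR_RGB2BGR)
cv2.imwrite('pics/s3.png',im)
C=cam('scene');o=bot.get_obs()
for n,d in [('tip',-.011),('tcp',0),('gp',.008)]: print(n,proj(C,o['eef_pos']+[0,0,d]),proj(cam('wrist'),o['eef_pos']+[0,0,d]))
A=cv2.resize(a[230:380,205:355],(400,400),interpolation=cv2.INTER_CUBIC);B=cv2.resize(im[150:225,290:365],(400,400),interpolation=cv2.INTER_CUBIC)
cv2.imwrite('pics/miss2.png',np.hstack([A,B]))
print(o['clock'],o['grip_width'],o['grasp_force'])
```

```text
tip [326.62667063 195.22632888] [276.28359199 247.30888245]
tcp [326.99224548 192.61905883] [276.411034   255.81701088]
gp [327.26173842 190.69557875] [276.51329225 262.64114967]
6.65 0.004837509523890173 0.0
```

View pics/miss2.png

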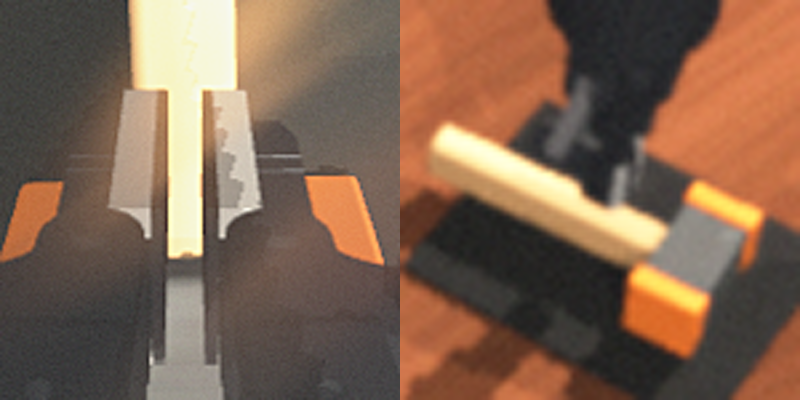

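The fingers have closed above the handle: the tips at (615,205) stand about 15 mm over it. I'll check the tip extent and the width of the pad gap in the picture.

Run:
```python
from h import *
print(bot.tip_extent,[a for a in dir(bot) if a[0]!='_'])
o=bot.get_obs();print(o['clock'],o['grip_width'],o['grasp_force'],o['eef_pos'])
# where do the visible pad tips lie? candidates along tool z
C=cam('wrist');Rt=R.from_quat(o['tool_rot'])
for z in (.011,-.0,-.01,-.02,-.03,-.04,-.05): print(z,*[proj(C,o['eef_pos']+Rt.apply([.011,s*.0025,z])).round() for s in(1,-1)])
```

```text
0.011 ['Unreachable', 'camera', 'get_calibration', 'get_obs', 'job_done', 'look_for', 'outline_of', 'tip_extent']
6.65 0.004837509523890173 0.0 [0.49562956 0.33688369 0.0193598 ]
0.011 [281. 227.] [271. 227.]
-0.0 [282. 235.] [271. 235.]
-0.01 [282. 242.] [271. 242.]
-0.02 [283. 251.] [271. 251.]
-0.03 [283. 261.] [271. 261.]
-0.04 [284. 271.] [271. 271.]
-0.05 [284. 284.] [270. 284.]
```

Call:
{"api": "drive_tool", "payload": {
  "rows": [
    {"dx":0,"dy":0,"dz":0,"wx":0,"wy":0,"wz":0,"hand":55},
    {"dx":0,"dy":0,"dz":0,"wx":0,"wy":0,"wz":0,"hand":55},
    {"dx":0,"dy":0,"dz":0,"wx":0,"wy":0,"wz":0,"hand":55},
    {"dx":0,"dy":0,"dz":0,"wx":0,"wy":0,"wz":0,"hand":55},
    {"dx":0,"dy":0,"dz":0.2,"wx":0,"wy":0,"wz":0,"hand":55},
    {"dx":0,"dy":0,"dz":0.4,"wx":0,"wy":0,"wz":0,"hand":55},
    {"dx":0,"dy":0,"dz":0.4,"wx":0,"wy":0,"wz":0,"hand":55}
  ]
}}

```text
clock: 7.35
eef_pos: [0.494, 0.3357, -0.0031]
tool_rot: [-0.155, 0.988, -0.001, -0.002]
ft_force: [0.1, 0.3, -0.6]
grip_width: 0.0551
grasp_force: 0.0
```

Run:
```python
from h import *
im=bot.camera('scene');C=cam('wrist');w=bot.camera('wrist');o=bot.get_obs()
print(o['clock'],o['eef_pos'],o['joint_pos'].round(3),o['ft_force'].round(1),o['grip_width'])
b=cv2.cvtColor(im[120:225,290:395],cv2.COLOR_RGB2BGR);w=cv2.cvtColor(w,cv2.COLOR_RGB2BGR)
cv2.imwrite('pics/g3.png',np.hstack([cv2.resize(w[200:400,150:400],(400,320)),cv2.resize(b,(320,320),interpolation=cv2.INTER_CUBIC)]))
```

```text
7.45 [ 0.49495929  0.3363929  -0.00161283] [ 0.597  0.59  -0.022  0.96   0.     0.286] [0.  0.  0.5] 0.05502852260682139
```

View pics/g3.png

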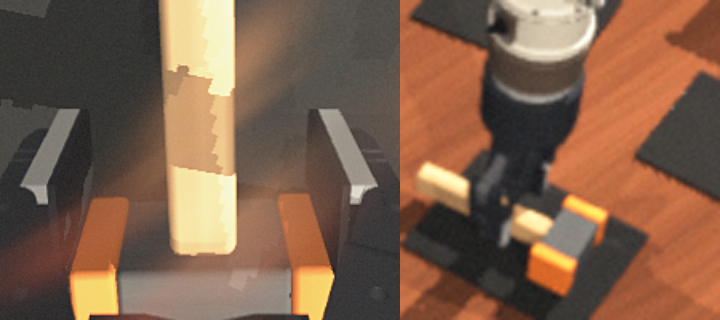

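The wrist crop shows the pads at (60,150) and (340,150) straddling the handle with the head beyond them. The tips are still roughly 30 mm above the bench, so I'll go a little lower and close.

Call:
{"api": "drive_tool", "payload": {
  "rows": [
    {"dx":0,"dy":0,"dz":0.15,"wx":0,"wy":0,"wz":0,"hand":55},
    {"dx":0,"dy":0,"dz":0.3,"wx":0,"wy":0,"wz":0,"hand":55},
    {"dx":0,"dy":0,"dz":0.3,"wx":0,"wy":0,"wz":0,"hand":30},
    {"dx":0,"dy":0,"dz":0.3,"wx":0,"wy":0,"wz":0,"hand":5},
    {"dx":0,"dy":0,"dz":0.3,"wx":0,"wy":0,"wz":0,"hand":5},
    {"dx":0,"dy":0,"dz":0.3,"wx":0,"wy":0,"wz":0,"hand":5},
    {"dx":0,"dy":0,"dz":0.3,"wx":0,"wy":0,"wz":0,"hand":5},
    {"dx":0,"dy":0,"dz":0.3,"wx":0,"wy":0,"wz":0,"hand":5}
  ]
}}

```text
clock: 8.25
eef_pos: [0.4958, 0.337, -0.0154]
tool_rot: [-0.155, 0.988, 0.0, 0.0]
ft_force: [-0.1, 1.0, -1.0]
grip_width: 0.0162
grasp_force: 62.1
```

Run:
```python
from h import *
w=bot.camera('wrist');save('w5.png',w);o=bot.get_obs();print({k:np.round(v,4) for k,v in o.items()})
```

```text
{'clock': np.float64(8.3), 'joint_pos': array([ 5.968e-01,  6.061e-01, -3.560e-02,  9.288e-01,  3.000e-04,
        2.860e-01]), 'joint_vel': array([ 0.0008,  0.0007,  0.0006, -0.0002, -0.0013,  0.0009]), 'tau': array([-5.91000e-02, -4.96815e+01,  2.10233e+01,  3.10000e-02,
       -2.65000e-02, -1.21000e-02]), 'eef_pos': array([ 0.4958,  0.337 , -0.0154]), 'tool_rot': array([-1.548e-01,  9.880e-01,  2.000e-04,  1.000e-04]), 'ft_force': array([ 0.5508,  0.3369, -0.421 ]), 'ft_torque': array([ 0.0547,  0.0308, -0.023 ]), 'grasp_force': np.float64(62.0649), 'grip_width': np.float64(0.0167)}
```

Gripped: 62 N at about 17 mm wide, and the tips turn out to sit about 35 mm behind the stated point. I'll work out the pose for starting the blows.

```bash
cat > plan.py <<'E'
from h import *
W=np.array([.515,.1035]);a=np.radians(-2);xc=np.array([np.cos(a),np.sin(a)]);yc=np.array([-np.sin(a),np.cos(a)])
def tcp(gap,lx=.004,z=.0036): # face 'gap' in front of the wedge's first face position
    return np.r_[W+lx*xc+(gap+.035)*yc-.046*xc,z]
E
python3 -c "
from plan import *
print(tcp(.04),rows_to(tcp(.04),np.radians(88)))"
```

```text
[0.47564305 0.17992009 0.0036    ] (array([ 1.344, -2.867, -0.382]), array([4.000e-03, 2.000e-03, 3.961e+00]))
```

Call:
{"api": "drive_tool", "payload": {
  "rows": [
    {"dx":0,"dy":0,"dz":-0.3,"wx":0,"wy":0,"wz":0,"hand":5},
    {"dx":0,"dy":0,"dz":-0.8,"wx":0,"wy":0,"wz":0,"hand":5},
    {"dx":0,"dy":0,"dz":-1.4,"wx":0,"wy":0,"wz":0,"hand":5},
    {"dx":0.13,"dy":-0.29,"dz":-1.6,"wx":0,"wy":0,"wz":0.4,"hand":5},
    {"dx":0.34,"dy":-0.72,"dz":-1.6,"wx":0,"wy":0,"wz":1.0,"hand":5},
    {"dx":0.58,"dy":-1.24,"dz":-1.6,"wx":0,"wy":0,"wz":1.8,"hand":5},
    {"dx":0.85,"dy":-1.81,"dz":-1.6,"wx":0,"wy":0,"wz":2.6,"hand":5},
    {"dx":1.1,"dy":-2.35,"dz":-1.6,"wx":0,"wy":0,"wz":3.3,"hand":5},
    {"dx":1.27,"dy":-2.7,"dz":-1.6,"wx":0,"wy":0,"wz":3.8,"hand":5},
    {"dx":1.34,"dy":-2.87,"dz":-1.5,"wx":0,"wy":0,"wz":3.96,"hand":5},
    {"dx":1.34,"dy":-2.87,"dz":-1.1,"wx":0,"wy":0,"wz":3.96,"hand":5},
    {"dx":1.34,"dy":-2.87,"dz":-0.7,"wx":0,"wy":0,"wz":3.96,"hand":5},
    {"dx":1.34,"dy":-2.87,"dz":-0.45,"wx":0,"wy":0,"wz":3.96,"hand":5},
    {"dx":1.34,"dy":-2.87,"dz":-0.38,"wx":0,"wy":0,"wz":3.96,"hand":5},
    {"dx":1.34,"dy":-2.87,"dz":-0.38,"wx":0,"wy":0,"wz":3.96,"hand":5}
  ]
}}

```text
clock: 9.8
eef_pos: [0.4748, 0.1794, 0.0023]
tool_rot: [0.017, 1.0, -0.0, -0.001]
ft_force: [-0.9, -0.4, -2.6]
grip_width: 0.0166
grasp_force: 61.8
```

Run:
```python
from plan import *
w=bot.camera('wrist');C=cam('wrist');t=bot.camera('top');save('t6.png',t);save('w6.png',w);o=bot.get_obs();print({k:np.round(v,4) for k,v in o.items()})
T=cam('top');hd=W+.004*xc+.075*yc
A=cv2.resize(cv2.cvtColor(w,cv2.COLOR_RGB2BGR),(440,330));B=cv2.resize(cv2.cvtColor(t[160:260,270:380],cv2.COLOR_RGB2BGR),(363,330),interpolation=cv2.INTER_CUBIC)[:,:360]
f=3.3
for p in [np.r_[hd,.059],np.r_[hd-.035*yc,.059],np.r_[W,.058]]:
    q=(proj(T,p)-[270,160])*f;cv2.circle(B,tuple(int(x) for x in q),3,(255,0,255),1)
    q=proj(C,p)*440/560;cv2.circle(A,tuple(int(x) for x in q),3,(255,0,255),1)
cv2.imwrite('pics/s6.png',np.hstack([A,B]))
```

```text
{'clock': np.float64(9.9), 'joint_pos': array([ 3.613e-01,  4.353e-01, -2.799e-01,  8.551e-01,  2.000e-04,
        3.959e-01]), 'joint_vel': array([ 0.0015, -0.0102,  0.0106, -0.0006,  0.0006,  0.0001]), 'tau': array([-2.49000e-02, -4.20678e+01,  2.04212e+01, -6.18000e-02,
       -4.51000e-02,  4.00000e-04]), 'eef_pos': array([0.4761, 0.18  , 0.0037]), 'tool_rot': array([1.730e-02, 9.998e-01, 2.000e-04, 2.000e-04]), 'ft_force': array([ 0.1916, -0.0991, -2.8284]), 'ft_torque': array([-0.0025,  0.1448, -0.0014]), 'grasp_force': np.float64(61.8145), 'grip_width': np.float64(0.0164)}
```

View pics/s6.png

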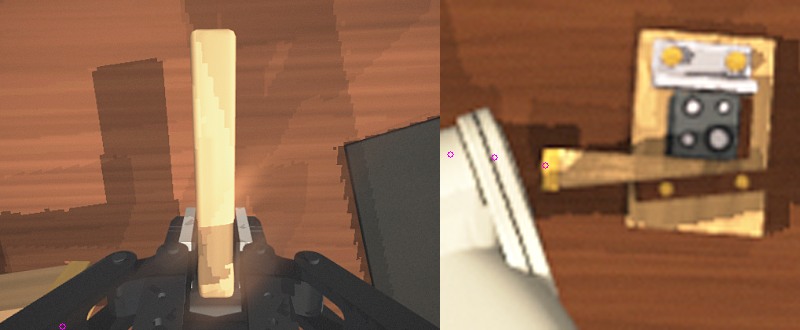

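The top crop shows the brass end at (541,168), within about 3 mm of my estimate, so the face lies 37–40 mm from the mallet. The mallet is held level: 2.8 N and 0.145 Nm match its weight. Now the first slow blow.

Call:
{"api": "drive_tool", "payload": {
  "rows": [
    {"dx":0,"dy":-0.2,"dz":0,"wx":0,"wy":0,"wz":0,"hand":5},
    {"dx":0,"dy":-0.4,"dz":0,"wx":0,"wy":0,"wz":0,"hand":5},
    {"dx":0,"dy":-0.5,"dz":0,"wx":0,"wy":0,"wz":0,"hand":5},
    {"dx":0,"dy":-0.58,"dz":0,"wx":0,"wy":0,"wz":0,"hand":5},
    {"dx":0,"dy":-0.64,"dz":0,"wx":0,"wy":0,"wz":0,"hand":5},
    {"dx":0,"dy":-0.69,"dz":0,"wx":0,"wy":0,"wz":0,"hand":5},
    {"dx":0,"dy":-0.73,"dz":0,"wx":0,"wy":0,"wz":0,"hand":5},
    {"dx":0,"dy":-0.77,"dz":0,"wx":0,"wy":0,"wz":0,"hand":5},
    {"dx":0,"dy":-0.81,"dz":0,"wx":0,"wy":0,"wz":0,"hand":5},
    {"dx":0,"dy":-0.85,"dz":0,"wx":0,"wy":0,"wz":0,"hand":5}
  ]
}}

```text
clock: 10.9
eef_pos: [0.4747, 0.1384, 0.0035]
tool_rot: [0.017, 1.0, 0.001, 0.0]
ft_force: [1.5, 3.8, -4.6]
grip_width: 0.0169
grasp_force: 61.9
```

Call:
{"api": "drive_tool", "payload": {
  "rows": [
    {"dx":0,"dy":0.1,"dz":0,"wx":0,"wy":0,"wz":0,"hand":5},
    {"dx":0,"dy":0.24,"dz":0,"wx":0,"wy":0,"wz":0,"hand":5},
    {"dx":0,"dy":0.14,"dz":0,"wx":0,"wy":0,"wz":0,"hand":5},
    {"dx":0,"dy":0.07,"dz":0,"wx":0,"wy":0,"wz":0,"hand":5},
    {"dx":0,"dy":0.02,"dz":0,"wx":0,"wy":0,"wz":0,"hand":5},
    {"dx":0,"dy":-0.02,"dz":0,"wx":0,"wy":0,"wz":0,"hand":5},
    {"dx":0,"dy":-0.06,"dz":0,"wx":0,"wy":0,"wz":0,"hand":5},
    {"dx":0,"dy":-0.1,"dz":0,"wx":0,"wy":0,"wz":0,"hand":5},
    {"dx":0,"dy":0,"dz":0,"wx":0,"wy":0,"wz":0,"hand":5},
    {"dx":0,"dy":0.14,"dz":0,"wx":0,"wy":0,"wz":0,"hand":5},
    {"dx":0,"dy":0.04,"dz":0,"wx":0,"wy":0,"wz":0,"hand":5},
    {"dx":0,"dy":-0.03,"dz":0,"wx":0,"wy":0,"wz":0,"hand":5},
    {"dx":0,"dy":-0.08,"dz":0,"wx":0,"wy":0,"wz":0,"hand":5},
    {"dx":0,"dy":-0.12,"dz":0,"wx":0,"wy":0,"wz":0,"hand":5},
    {"dx":0,"dy":-0.16,"dz":0,"wx":0,"wy":0,"wz":0,"hand":5},
    {"dx":0,"dy":-0.2,"dz":0,"wx":0,"wy":0,"wz":0,"hand":5}
  ]
}}

```text
clock: 12.5
eef_pos: [0.4743, 0.1279, 0.0034]
tool_rot: [0.017, 1.0, 0.001, 0.0]
ft_force: [0.9, 5.5, -3.9]
grip_width: 0.0162
grasp_force: 61.8
```

Call:
{"api": "drive_tool", "payload": {
  "rows": [
    {"dx":0,"dy":0.1,"dz":0,"wx":0,"wy":0,"wz":0,"hand":5},
    {"dx":0,"dy":0.24,"dz":0,"wx":0,"wy":0,"wz":0,"hand":5},
    {"dx":0,"dy":0.14,"dz":0,"wx":0,"wy":0,"wz":0,"hand":5},
    {"dx":0,"dy":0.07,"dz":0,"wx":0,"wy":0,"wz":0,"hand":5},
    {"dx":0,"dy":0.02,"dz":0,"wx":0,"wy":0,"wz":0,"hand":5},
    {"dx":0,"dy":-0.02,"dz":0,"wx":0,"wy":0,"wz":0,"hand":5},
    {"dx":0,"dy":-0.06,"dz":0,"wx":0,"wy":0,"wz":0,"hand":5},
    {"dx":0,"dy":-0.1,"dz":0,"wx":0,"wy":0,"wz":0,"hand":5}
  ]
}}

```text
clock: 13.3
eef_pos: [0.4741, 0.1238, 0.0035]
tool_rot: [0.017, 1.0, 0.002, 0.0]
ft_force: [0.3, 7.1, -4.4]
grip_width: 0.0166
grasp_force: 61.9
```

Call:
{"api": "drive_tool", "payload": {
  "rows": [
    {"dx":0,"dy":0.1,"dz":0,"wx":0,"wy":0,"wz":0,"hand":5},
    {"dx":0,"dy":0.24,"dz":0,"wx":0,"wy":0,"wz":0,"hand":5},
    {"dx":0,"dy":0.14,"dz":0,"wx":0,"wy":0,"wz":0,"hand":5},
    {"dx":0,"dy":0.07,"dz":0,"wx":0,"wy":0,"wz":0,"hand":5},
    {"dx":0,"dy":0.02,"dz":0,"wx":0,"wy":0,"wz":0,"hand":5},
    {"dx":0,"dy":-0.02,"dz":0,"wx":0,"wy":0,"wz":0,"hand":5},
    {"dx":0,"dy":-0.05,"dz":0,"wx":0,"wy":0,"wz":0,"hand":5},
    {"dx":0,"dy":-0.08,"dz":0,"wx":0,"wy":0,"wz":0,"hand":5}
  ]
}}

```text
clock: 14.1
eef_pos: [0.4739, 0.1197, 0.0035]
tool_rot: [0.017, 1.0, 0.002, 0.0]
ft_force: [1.4, 6.0, -4.6]
grip_width: 0.0166
grasp_force: 61.9
```

Call:
{"api": "drive_tool", "payload": {
  "rows": [
    {"dx":0,"dy":0.1,"dz":0,"wx":0,"wy":0,"wz":0,"hand":5},
    {"dx":0,"dy":0.24,"dz":0,"wx":0,"wy":0,"wz":0,"hand":5},
    {"dx":0,"dy":0.14,"dz":0,"wx":0,"wy":0,"wz":0,"hand":5},
    {"dx":0,"dy":0.07,"dz":0,"wx":0,"wy":0,"wz":0,"hand":5},
    {"dx":0,"dy":0.02,"dz":0,"wx":0,"wy":0,"wz":0,"hand":5},
    {"dx":0,"dy":-0.02,"dz":0,"wx":0,"wy":0,"wz":0,"hand":5},
    {"dx":0,"dy":-0.05,"dz":0,"wx":0,"wy":0,"wz":0,"hand":5},
    {"dx":0,"dy":-0.08,"dz":0,"wx":0,"wy":0,"wz":0,"hand":5}
  ]
}}

```text
clock: 14.9
eef_pos: [0.4737, 0.1157, 0.0035]
tool_rot: [0.017, 1.0, 0.002, 0.0]
ft_force: [0.6, 5.4, -4.7]
grip_width: 0.0167
grasp_force: 61.9
```

Call:
{"api": "drive_tool", "payload": {
  "rows": [
    {"dx":0,"dy":0.1,"dz":0,"wx":0,"wy":0,"wz":0,"hand":5},
    {"dx":0,"dy":0.24,"dz":0,"wx":0,"wy":0,"wz":0,"hand":5},
    {"dx":0,"dy":0.14,"dz":0,"wx":0,"wy":0,"wz":0,"hand":5},
    {"dx":0,"dy":0.07,"dz":0,"wx":0,"wy":0,"wz":0,"hand":5},
    {"dx":0,"dy":0.02,"dz":0,"wx":0,"wy":0,"wz":0,"hand":5},
    {"dx":0,"dy":-0.02,"dz":0,"wx":0,"wy":0,"wz":0,"hand":5},
    {"dx":0,"dy":-0.05,"dz":0,"wx":0,"wy":0,"wz":0,"hand":5},
    {"dx":0,"dy":-0.08,"dz":0,"wx":0,"wy":0,"wz":0,"hand":5}
  ]
}}

```text
clock: 15.7
eef_pos: [0.4736, 0.1117, 0.0035]
tool_rot: [0.017, 1.0, 0.002, 0.0]
ft_force: [0.1, 5.4, -4.4]
grip_width: 0.0165
grasp_force: 61.9
```

Call:
{"api": "drive_tool", "payload": {
  "rows": [
    {"dx":0,"dy":0.1,"dz":0,"wx":0,"wy":0,"wz":0,"hand":5},
    {"dx":0,"dy":0.24,"dz":0,"wx":0,"wy":0,"wz":0,"hand":5},
    {"dx":0,"dy":0.14,"dz":0,"wx":0,"wy":0,"wz":0,"hand":5},
    {"dx":0,"dy":0.07,"dz":0,"wx":0,"wy":0,"wz":0,"hand":5},
    {"dx":0,"dy":0.02,"dz":0,"wx":0,"wy":0,"wz":0,"hand":5},
    {"dx":0,"dy":-0.02,"dz":0,"wx":0,"wy":0,"wz":0,"hand":5},
    {"dx":0,"dy":-0.05,"dz":0,"wx":0,"wy":0,"wz":0,"hand":5},
    {"dx":0,"dy":-0.08,"dz":0,"wx":0,"wy":0,"wz":0,"hand":5}
  ]
}}

```text
clock: 16.5
eef_pos: [0.4735, 0.1077, 0.0035]
tool_rot: [0.017, 1.0, 0.002, 0.0]
ft_force: [-0.3, 5.1, -4.4]
grip_width: 0.0165
grasp_force: 61.9
```

Call:
{"api": "drive_tool", "payload": {
  "rows": [
    {"dx":0,"dy":0.1,"dz":0,"wx":0,"wy":0,"wz":0,"hand":5},
    {"dx":0,"dy":0.24,"dz":0,"wx":0,"wy":0,"wz":0,"hand":5},
    {"dx":0,"dy":0.14,"dz":0,"wx":0,"wy":0,"wz":0,"hand":5},
    {"dx":0,"dy":0.07,"dz":0,"wx":0,"wy":0,"wz":0,"hand":5},
    {"dx":0,"dy":0.02,"dz":0,"wx":0,"wy":0,"wz":0,"hand":5},
    {"dx":0,"dy":-0.02,"dz":0,"wx":0,"wy":0,"wz":0,"hand":5},
    {"dx":0,"dy":-0.05,"dz":0,"wx":0,"wy":0,"wz":0,"hand":5},
    {"dx":0,"dy":-0.08,"dz":0,"wx":0,"wy":0,"wz":0,"hand":5}
  ]
}}

```text
clock: 17.3
eef_pos: [0.4733, 0.1037, 0.0035]
tool_rot: [0.017, 1.0, 0.002, 0.0]
ft_force: [0.3, 5.9, -3.8]
grip_width: 0.0168
grasp_force: 61.9
```

Call:
{"api": "drive_tool", "payload": {
  "rows": [
    {"dx":0,"dy":0.1,"dz":0,"wx":0,"wy":0,"wz":0,"hand":5},
    {"dx":0,"dy":0.24,"dz":0,"wx":0,"wy":0,"wz":0,"hand":5},
    {"dx":0,"dy":0.14,"dz":0,"wx":0,"wy":0,"wz":0,"hand":5},
    {"dx":0,"dy":0.07,"dz":0,"wx":0,"wy":0,"wz":0,"hand":5},
    {"dx":0,"dy":0.02,"dz":0,"wx":0,"wy":0,"wz":0,"hand":5},
    {"dx":0,"dy":-0.02,"dz":0,"wx":0,"wy":0,"wz":0,"hand":5},
    {"dx":0,"dy":-0.05,"dz":0,"wx":0,"wy":0,"wz":0,"hand":5},
    {"dx":0,"dy":-0.08,"dz":0,"wx":0,"wy":0,"wz":0,"hand":5}
  ]
}}

```text
clock: 18.1
eef_pos: [0.4732, 0.0997, 0.0035]
tool_rot: [0.017, 1.0, 0.002, 0.0]
ft_force: [0.7, 6.1, -4.4]
grip_width: 0.0166
grasp_force: 61.9
```

Call:
{"api": "drive_tool", "payload": {
  "rows": [
    {"dx":0,"dy":0.1,"dz":0,"wx":0,"wy":0,"wz":0,"hand":5},
    {"dx":0,"dy":0.24,"dz":0,"wx":0,"wy":0,"wz":0,"hand":5},
    {"dx":0,"dy":0.14,"dz":0,"wx":0,"wy":0,"wz":0,"hand":5},
    {"dx":0,"dy":0.07,"dz":0,"wx":0,"wy":0,"wz":0,"hand":5},
    {"dx":0,"dy":0.02,"dz":0,"wx":0,"wy":0,"wz":0,"hand":5},
    {"dx":0,"dy":-0.02,"dz":0,"wx":0,"wy":0,"wz":0,"hand":5},
    {"dx":0,"dy":-0.05,"dz":0,"wx":0,"wy":0,"wz":0,"hand":5},
    {"dx":0,"dy":-0.08,"dz":0,"wx":0,"wy":0,"wz":0,"hand":5}
  ]
}}

```text
clock: 18.9
eef_pos: [0.4724, 0.0985, 0.0036]
tool_rot: [0.016, 1.0, 0.005, -0.001]
ft_force: [-2.8, 13.4, -2.7]
grip_width: 0.0167
grasp_force: 62.8
```

The blow ended at 13 N after an advance of only 1.2 mm, so the wedge has stopped or nearly so. I'll give confirming blows.

Call:
{"api": "drive_tool", "payload": {
  "rows": [
    {"dx":0,"dy":0.1,"dz":0,"wx":0,"wy":0,"wz":0,"hand":5},
    {"dx":0,"dy":0.28,"dz":0,"wx":0,"wy":0,"wz":0,"hand":5},
    {"dx":0,"dy":0.2,"dz":0,"wx":0,"wy":0,"wz":0,"hand":5},
    {"dx":0,"dy":0.14,"dz":0,"wx":0,"wy":0,"wz":0,"hand":5},
    {"dx":0,"dy":0.1,"dz":0,"wx":0,"wy":0,"wz":0,"hand":5},
    {"dx":0,"dy":0.06,"dz":0,"wx":0,"wy":0,"wz":0,"hand":5},
    {"dx":0,"dy":0.02,"dz":0,"wx":0,"wy":0,"wz":0,"hand":5},
    {"dx":0,"dy":-0.02,"dz":0,"wx":0,"wy":0,"wz":0,"hand":5},
    {"dx":0,"dy":-0.03,"dz":0,"wx":0,"wy":0,"wz":0,"hand":5}
  ]
}}

```text
clock: 19.8
eef_pos: [0.4722, 0.0982, 0.0036]
tool_rot: [0.015, 1.0, 0.006, -0.001]
ft_force: [-2.5, 18.1, -3.0]
grip_width: 0.017
grasp_force: 63.1
```

Call:
{"api": "drive_tool", "payload": {
  "rows": [
    {"dx":0,"dy":0.1,"dz":0,"wx":0,"wy":0,"wz":0,"hand":5},
    {"dx":0,"dy":0.3,"dz":0,"wx":0,"wy":0,"wz":0,"hand":5},
    {"dx":0,"dy":0.22,"dz":0,"wx":0,"wy":0,"wz":0,"hand":5},
    {"dx":0,"dy":0.16,"dz":0,"wx":0,"wy":0,"wz":0,"hand":5},
    {"dx":0,"dy":0.12,"dz":0,"wx":0,"wy":0,"wz":0,"hand":5},
    {"dx":0,"dy":0.08,"dz":0,"wx":0,"wy":0,"wz":0,"hand":5},
    {"dx":0,"dy":0.04,"dz":0,"wx":0,"wy":0,"wz":0,"hand":5},
    {"dx":0,"dy":0,"dz":0,"wx":0,"wy":0,"wz":0,"hand":5},
    {"dx":0,"dy":-0.01,"dz":0,"wx":0,"wy":0,"wz":0,"hand":5},
    {"dx":0,"dy":-0.01,"dz":0,"wx":0,"wy":0,"wz":0,"hand":5}
  ]
}}

```text
clock: 20.8
eef_pos: [0.4722, 0.0982, 0.0037]
tool_rot: [0.015, 1.0, 0.006, -0.001]
ft_force: [-1.6, 17.7, -2.8]
grip_width: 0.0165
grasp_force: 63.2
```

The wedge is tight: no further advance at 18 N over two blows. I'll draw clear and lift.

Call:
{"api": "drive_tool", "payload": {
  "rows": [
    {"dx":0,"dy":0.1,"dz":0,"wx":0,"wy":0,"wz":0,"hand":5},
    {"dx":0,"dy":0.4,"dz":0,"wx":0,"wy":0,"wz":0,"hand":5},
    {"dx":0,"dy":0.9,"dz":0,"wx":0,"wy":0,"wz":0,"hand":5},
    {"dx":0,"dy":1.5,"dz":-0.1,"wx":0,"wy":0,"wz":0,"hand":5},
    {"dx":0,"dy":1.9,"dz":-0.5,"wx":0,"wy":0,"wz":0,"hand":5},
    {"dx":0,"dy":2.1,"dz":-0.9,"wx":0,"wy":0,"wz":0,"hand":5},
    {"dx":0,"dy":2.1,"dz":-1.0,"wx":0,"wy":0,"wz":0,"hand":5},
    {"dx":0,"dy":2.1,"dz":-1.0,"wx":0,"wy":0,"wz":0,"hand":5}
  ]
}}

```text
clock: 21.6
eef_pos: [0.477, 0.1973, 0.0539]
tool_rot: [0.017, 1.0, 0.0, 0.001]
ft_force: [-0.1, 0.2, -3.8]
grip_width: 0.0169
grasp_force: 61.9
```

Run:
```python
from h import *
o=bot.get_obs();print(o['clock'],o['eef_pos'],o['tool_rot'],o['ft_force'].round(1),o['ft_torque'].round(3),o['grip_width'])
print(rows_to([.4958,.337,.04],np.radians(107.8)),rows_to([.4958,.337,-.0149],np.radians(107.8))[0])
# handle direction in the hand: compare wrist pictures
def ang(im):
    hsv=cv2.cvtColor(im,cv2.COLOR_RGB2HSV);m=((hsv[...,2]>170)&(hsv[...,1]>40)&(hsv[...,1]<140)&(hsv[...,0]>15)&(hsv[...,0]<32)).astype(np.uint8)
    n,l,s,_=cv2.connectedComponentsWithStats(m)
    k=1+np.argmax(s[1:,4]);y,x=np.where(l==k);rows=range(y.min()+15,y.min()+130,5)
    c=[(x[y==r].min()+x[y==r].max())/2 for r in rows]
    return s[k],np.polyfit(rows,c,1)
w=bot.camera('wrist');save('w7.png',w)
for i in ['w5','w6','w7']:
    try: print(i,ang(cv2.cvtColor(cv2.imread(f'pics/{i}.png'),cv2.COLOR_BGR2RGB)))
    except Exception as e: print(i,e)
t=bot.camera('top');save('t7.png',t);C=cam('top')
for t in ['wedge','block','clamp','dish','jar']:
    print(t,[(round(r['score'],2),np.round(r['extent'],1)) for r in bot.look_for('top',t)[:1]])
```

```text
21.6 [0.47704972 0.19733586 0.05393989] [1.73850134e-02 9.99848530e-01 6.27920520e-05 8.21355179e-04] [-0.1  0.2 -3.8] [ 0.053  0.126 -0.032] 0.016904017387539078
(array([-0.277,  2.805,  0.28 ]), array([-1.000e-03,  1.900e-02, -3.958e+00])) [-0.275  2.804  1.378]
w5 (array([ 244,   37,   56,  241, 9455], dtype=int32), array([1.58102767e-02, 2.71482213e+02]))
w6 (array([  243,    37,    57,   341, 14918], dtype=int32), array([2.37154150e-03, 2.72267984e+02]))
w7 (array([  246,    37,    54,   341, 14899], dtype=int32), array([-1.48221344e-03,  2.73636858e+02]))
wedge [(0.65, array([339.8, 208.9,  48.6,  12.1]))]
block [(0.83, array([350.8, 194. ,  20.1,  21.8]))]
clamp [(0.68, array([345.8, 199.3,  51.5,  59.5]))]
dish []
jar [(0.77, array([405.4, 198.6,  22.5,  19.9]))]
```

Call:
{"api": "drive_tool", "payload": {
  "rows": [
    {"dx":-0.03,"dy":0.3,"dz":0,"wx":0,"wy":0,"wz":-0.4,"hand":5},
    {"dx":-0.08,"dy":0.8,"dz":0,"wx":0,"wy":0,"wz":-1.1,"hand":5},
    {"dx":-0.14,"dy":1.4,"dz":0,"wx":0,"wy":0,"wz":-2.0,"hand":5},
    {"dx":-0.2,"dy":2.0,"dz":0,"wx":0,"wy":0,"wz":-2.9,"hand":5},
    {"dx":-0.25,"dy":2.5,"dz":0,"wx":0,"wy":0,"wz":-3.6,"hand":5},
    {"dx":-0.28,"dy":2.75,"dz":0,"wx":0,"wy":0,"wz":-3.9,"hand":5},
    {"dx":-0.28,"dy":2.8,"dz":0.2,"wx":0,"wy":0,"wz":-3.96,"hand":5},
    {"dx":-0.28,"dy":2.8,"dz":0.5,"wx":0,"wy":0,"wz":-3.96,"hand":5},
    {"dx":-0.28,"dy":2.8,"dz":0.8,"wx":0,"wy":0,"wz":-3.96,"hand":5},
    {"dx":-0.28,"dy":2.8,"dz":1.05,"wx":0,"wy":0,"wz":-3.96,"hand":5},
    {"dx":-0.28,"dy":2.8,"dz":1.2,"wx":0,"wy":0,"wz":-3.96,"hand":5},
    {"dx":-0.28,"dy":2.8,"dz":1.27,"wx":0,"wy":0,"wz":-3.96,"hand":5},
    {"dx":-0.28,"dy":2.8,"dz":1.32,"wx":0,"wy":0,"wz":-3.96,"hand":5},
    {"dx":-0.28,"dy":2.8,"dz":1.36,"wx":0,"wy":0,"wz":-3.96,"hand":5},
    {"dx":-0.28,"dy":2.8,"dz":1.37,"wx":0,"wy":0,"wz":-3.96,"hand":5},
    {"dx":-0.28,"dy":2.8,"dz":1.37,"wx":0,"wy":0,"wz":-3.96,"hand":5}
  ]
}}

```text
clock: 23.55
eef_pos: [0.4955, 0.3369, -0.0147]
tool_rot: [-0.155, 0.988, 0.0, 0.0]
ft_force: [0.4, -0.2, -2.5]
grip_width: 0.0166
grasp_force: 61.9
```

Call:
{"api": "drive_tool", "payload": {
  "rows": [
    {"dx":0,"dy":0,"dz":0.01,"wx":0,"wy":0,"wz":0,"hand":5},
    {"dx":0,"dy":0,"dz":0.015,"wx":0,"wy":0,"wz":0,"hand":5},
    {"dx":0,"dy":0,"dz":0.015,"wx":0,"wy":0,"wz":0,"hand":5}
  ]
}}

```text
clock: 23.85
eef_pos: [0.4954, 0.3369, -0.0155]
tool_rot: [-0.155, 0.988, 0.0, 0.0]
ft_force: [0.3, 0.4, -0.8]
grip_width: 0.017
grasp_force: 62.1
```

Call:
{"api": "drive_tool", "payload": {
  "rows": [
    {"dx":0,"dy":0,"dz":0,"wx":0,"wy":0,"wz":0,"hand":20},
    {"dx":0,"dy":0,"dz":0,"wx":0,"wy":0,"wz":0,"hand":35},
    {"dx":0,"dy":0,"dz":0,"wx":0,"wy":0,"wz":0,"hand":50},
    {"dx":0,"dy":0,"dz":0,"wx":0,"wy":0,"wz":0,"hand":50},
    {"dx":0,"dy":0,"dz":0,"wx":0,"wy":0,"wz":0,"hand":50},
    {"dx":0,"dy":0,"dz":-0.4,"wx":0,"wy":0,"wz":0,"hand":50},
    {"dx":0,"dy":0,"dz":-1.2,"wx":0,"wy":0,"wz":0,"hand":50},
    {"dx":0,"dy":0,"dz":-2.0,"wx":0,"wy":0,"wz":0,"hand":50},
    {"dx":0,"dy":0,"dz":-2.8,"wx":0,"wy":0,"wz":0,"hand":50},
    {"dx":0.5,"dy":-0.8,"dz":-3.6,"wx":0,"wy":0,"wz":0,"hand":50},
    {"dx":1.2,"dy":-1.6,"dz":-4.0,"wx":0,"wy":0,"wz":0,"hand":50},
    {"dx":1.9,"dy":-2.3,"dz":-4.0,"wx":0,"wy":0,"wz":0,"hand":50},
    {"dx":2.4,"dy":-2.8,"dz":-4.0,"wx":0,"wy":0,"wz":0,"hand":50},
    {"dx":2.7,"dy":-3.1,"dz":-4.0,"wx":0,"wy":0,"wz":0,"hand":50},
    {"dx":2.7,"dy":-3.1,"dz":-4.0,"wx":0,"wy":0,"wz":0,"hand":50},
    {"dx":2.7,"dy":-3.1,"dz":-4.0,"wx":0,"wy":0,"wz":0,"hand":50}
  ]
}}

```text
clock: 25.45
eef_pos: [0.4146, 0.1479, 0.1847]
tool_rot: [-0.154, 0.988, 0.0, 0.001]
ft_force: [-0.2, -0.4, 0.7]
grip_width: 0.0498
grasp_force: 0.0
```

Run:
```python
from h import *
o=bot.get_obs();print(o['clock'],o['eef_pos'],o['ft_force'].round(1))
ref=cv2.cvtColor(cv2.imread('pics/top.png'),cv2.COLOR_BGR2RGB)
t=bot.camera('top');save('t8.png',t)
def orange(im):
    h=cv2.cvtColor(im,cv2.COLOR_RGB2HSV)[180:225,185:240]
    m=(h[...,0]>8)&(h[...,0]<28)&(h[...,1]>200)&(h[...,2]>180);y,x=np.where(m);return len(x),x.mean()+185,y.mean()+180
print(orange(ref),orange(t))
print('mallet diff',np.abs(ref.astype(int)-t)[175:255,180:245].mean())
for n in ['mallet','wedge','block','jar','dish','screwdriver']: print(n,[(round(r['score'],2),np.round(r['extent'],1)) for r in bot.look_for('top',n)[:1]])
bot.camera('scene')
for n in ['mallet','wedge','block']: print(n,[(round(r['score'],2),np.round(r['extent'],1)) for r in bot.look_for('scene',n)[:1]])
```

```text
25.45 [0.4146323  0.1478922  0.18465964] [-0.2 -0.4  0.7]
(127, np.float64(207.60629921259843), np.float64(198.03149606299212)) (115, np.float64(207.54782608695652), np.float64(198.11304347826086))
mallet diff 22.586602564102563
mallet [(0.7, array([211.9, 219.4,  28.9,  59.2]))]
wedge [(0.81, array([342.6, 208.1,  50.2,  10.7]))]
block [(0.96, array([349.9, 195.2,  25.2,  20.9]))]
jar [(0.77, array([407.5, 199.2,  21.7,  15.7]))]
dish [(0.65, array([356.8, 143.9,  27.5,  29.6]))]
screwdriver [(0.66, array([251.1, 134.3,  38.5,  53.4]))]
mallet [(0.95, array([325.7, 195.9,  60. ,  47.2]))]
wedge [(0.57, array([224.9, 268.6,  49.6,  42.5]))]
block [(0.73, array([224.6, 284.2,  28.1,  35. ]))]
```

```bash
python3 -c "
from workcell import bot
print(bot.job_done())"
```

```text
the job is handed in; nothing more can be done
None
```

I tapped the wedge in with 13 light blows until it held still under an 18 N push, laid the mallet back flat on its mat where it was, and handed the job in at about 25.6 s; no verdict came back.

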